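# Clip down the lid of the microscope slide box

## Robot

A 6-joint arm with a two-finger parallel gripper is mounted at the origin on the work surface. World frame = base frame: x ahead of the robot, y to its left, z up, the work surface at z = 0. Lengths are in m, angles in degrees, forces in N, time in s.
With the tool pointing down it reaches from about 0.25 to 0.725 m from the base axis. Payload 9.7 kg.
Tool frame: the origin (TCP) lies at the very end of the fingers, on their centre line; the grasp point (between the pads) lies 19 mm behind it; z points along the fingers, y is the line along which they close (so a half turn about z gives the same grasp; the last joint's range is limited). The gripper opens to 85 mm and grips with 20 to 120 N. Pads are 22 mm wide; open, the fingers measure 114 mm over their backs; the gripper's body (76 mm by 85 mm) begins 54 mm behind the grasp point. The pads swing forward as they close: fully open they stand 13 mm farther back than shut.
Start: joints at [74.943, 4.979, 10.078, 95.1, 0, 90], TCP at [0.143, 0.531, 0.231] pointing down, gripper open.
Joint ranges: [-179.16, 179.16], [-48.56, 103.87], [-65.8, 70.77], [-126.05, 130.52], [-82.76, 87.17], [-180, 180]. Speed limits (degrees/s): [127.2, 127.2, 147.25, 180, 180, 180].

## Interface

Orientations are given as [roll, pitch, yaw] about the fixed x, y, z axes, in that order (R = Rz(yaw) Ry(pitch) Rx(roll)).
In Python, from workcell import bot gives the robot as it stands.
- The arm moves only by the tool arm_command, never from a script. Its argument "series" is a list of rows, each a list of 4 numbers: the shift along the tool's x, y, z in m, then the turn about the tool's z in rad. A call has exactly 5 rows; each row is the pose to reach, as a shift and turn from the pose commanded when the call began, along the tool's axes at that moment; what a row does not reach only later rows make up. A row lasts 1/10 s, in which the tool goes at most 50 mm and 8.59 degrees, less where a joint would pass 70% of its speed; a pose out of reach is approached as far as the arm can. A call with a gripper value outside its range is refused whole. "hand" is the finger opening in m, from 0 to 0.0854, set as the call begins (left out, the last holds). The fingers move at their own pace and stop on an object; "grip_force" is the grip in N (left out, the last holds). Time passes only in rows, so rows that repeat a pose let the fingers close, or fill a call up. It gives the time, the measured TCP pose, the force, the opening and the grip force at its end, in the units of the state.
- bot.get_obs(): the state, without advancing time (a new reading comes with each control period).
- bot.camera(name): name is "scene" or "top" or "wrist"; returns a dict with "color" (420x560x3 uint8, blue, green, red), "camera_matrix" (3x3 intrinsics, pixels), "xyz" and "orientation" of the camera in the world; the wrist camera has in their place "T_tool_cam" (4x4, takes a point from camera to tool coordinates, whose origin is the TCP and whose axes are the flange's). Camera axes: x right, y up, looking along -z (the intrinsics and any distortion apply to the point x, -y, -z); pixel columns grow to the right and rows downward; lengths in m; the calibration is good to about 2 mm. A picture is of the moment at which its call begins: read the wrist's pose just before it. There is no depth.
- bot.job_done(): hands the job in; it is judged then, once.
Trained networks look in the newest picture that a camera, given by its name, has taken for a name from the list of things; names that differ only in an ending like _2 or _b are one class to them, and where a whole thing is asked for, a point or a joint stands for the part that bears it (a point fixed in the world has none). Each returns a list of dicts, best first, with "confidence" (0 to 1); they miss things now and then, are a little off and sometimes report something else, mostly with a low value. They report only what shows in the picture. A call takes as long as a camera call.
- bot.find_in(camera, target): "location" ([column, row] in pixels, amid what is visible of it).
- bot.mark_of(camera, target): "location" ([column, row] in pixels: a listed point, or the origin of a listed thing).
The state is a dict: "time": time; "q": joint angles; "qd": joint speeds; "joint_efforts": joint torques, N m; "ee_pos": TCP position; "tcp_rot": TCP orientation; "wrist_force": force on the tool from outside, world axes, zero at the start; "torque": the same for the moment, N m; "opening": finger opening in m; "grasp_force": force on a finger pad.
Only numpy, scipy, OpenCV 4.12 (cv2) and the standard library are available. Lean on these libraries where they do the work, as an engineer would, in place of code of your own. Each camera call takes 0.05 s, during which the arm holds its last target. There are 200 camera calls.

## Task

The lid of the slide box is shut but not fastened. Fold its four blue clips (left, right and two at the front) down round the rim, one by one, until each is pressed fully home, flat on its backing plate, and stays there. The slides are thin glass, so press gently, at no time harder than about 40 N, and do not disturb the phone, the jar or the tube rack.

Things in the scene. Friction and masses are not known exactly. Their poses are not given: they have to be found in the camera images.
- slide_box: Ivory microscope slide box with a clear window in its shut lid, held fast on a grey non-slip mat (210 x 250 x 2 mm): it does not slide or tip. Origin: centre of its underside, on the bench. 150 mm along its x, 190 mm along its y, 60 mm high; flat top. Two clips on its -x side (towards the robot), one on +y (left), one on -y (right).
- frontleft_clip (a joint): Angle of the blue front left clip flap on the box's -x side: 0 = straight out, level; -0.1 = its open stop, where it starts; 1.57 = folded down, upright, flat on the ivory backing plate of its bracket (hard stop, home). Hinge level, along the box's y. An over-centre spring opens it: let go below about 1.37 it flies back to -0.1; from there to 1.53 it stays put, short of home; past that it snaps home.
- frontright_clip (a joint): Angle of the blue front right clip flap on the box's -x side: 0 = straight out, level; -0.1 = its open stop, where it starts; 1.57 = folded down, upright, flat on the ivory backing plate of its bracket (hard stop, home). Hinge level, along the box's y. An over-centre spring opens it: let go below about 1.37 it flies back to -0.1; from there to 1.53 it stays put, short of home; past that it snaps home.
- left_clip (a joint): Angle of the blue left clip flap on the box's +y side: 0 = straight out, level; -0.1 = its open stop, where it starts; 1.57 = folded down, upright, flat on the ivory backing plate of its bracket (hard stop, home). Hinge level, along the box's x. An over-centre spring opens it: let go below about 1.37 it flies back to -0.1; from there to 1.53 it stays put, short of home; past that it snaps home.
- right_clip (a joint): Angle of the blue right clip flap on the box's -y side: 0 = straight out, level; -0.1 = its open stop, where it starts; 1.57 = folded down, upright, flat on the ivory backing plate of its bracket (hard stop, home). Hinge level, along the box's x. An over-centre spring opens it: let go below about 1.37 it flies back to -0.1; from there to 1.53 it stays put, short of home; past that it snaps home.
- frontleft_wall (a point): Point on the box wall under the middle of the front left clip, at (-75, 48, 54) mm in the box frame, level with its hinge. The hinge stands 6 to 20 mm straight out from it (each clip differs, each time, not measured): find it by touch. Flap: plate 40 mm from hinge to free edge, 60 mm wide, 5 mm thick, centred on the hinge; folding takes up to 10 N, 30 mm from the hinge.
- frontright_wall (a point): Point on the box wall under the middle of the front right clip, at (-75, -48, 54) mm in the box frame, level with its hinge. The hinge stands 6 to 20 mm straight out from it (each clip differs, each time, not measured): find it by touch. Flap: plate 40 mm from hinge to free edge, 60 mm wide, 5 mm thick, centred on the hinge; folding takes up to 10 N, 30 mm from the hinge.
- left_wall (a point): Point on the box wall under the middle of the left clip, at (0, 95, 54) mm in the box frame, level with its hinge. The hinge stands 6 to 20 mm straight out from it (each clip differs, each time, not measured): find it by touch. Flap: plate 40 mm from hinge to free edge, 60 mm wide, 5 mm thick, centred on the hinge; folding takes up to 10 N, 30 mm from the hinge.
- right_wall (a point): Point on the box wall under the middle of the right clip, at (0, -95, 54) mm in the box frame, level with its hinge. The hinge stands 6 to 20 mm straight out from it (each clip differs, each time, not measured): find it by touch. Flap: plate 40 mm from hinge to free edge, 60 mm wide, 5 mm thick, centred on the hinge; folding takes up to 10 N, 30 mm from the hinge.
- phone: Bystander: silver-edged smartphone with a dark screen, lying flat, 150 x 72 x 9 mm; origin at the centre of its underside. To be left alone.
- jar: Bystander: upright glass jar with a red cap, 64 mm across, 85 mm high; origin at the centre of its underside. To be left alone.
- tube_rack: Bystander: orange rack with red-capped tubes, 70 x 150 x 61 mm, behind the box; origin at the centre of its underside. To be left alone.

How it is judged:
By the outcome, as a careful person would: the job done as asked, in the order asked, and still so for the second after the job is handed in, with the robot touching nothing.
It also fails if it takes over 59 s, if anything falls off the work surface, if the arm or the gripper's body presses on something with over 40 N, if the wrist force passes 120 N, or if a joint passes its speed limit or range.

## Working session

There is one attempt and no reset: what is moved stays moved. The work goes in short steps, Python scripts to look and compute and a tool call to move; the robot and the scene stay as the last step left them, time stands still between calls to the robot, and variables do not carry over. Pictures are saved under pics/ and viewed, at most 10 in all, crops included, and the job is handed in when it is done.

Besides the shell and the picture viewer there is one more tool, called after ">>>" by a JSON object that holds its "method" and its "body". arm_command: Moves the arm, as the interface text tells. Its arguments: {"type":"object","properties":{"series":{"type":"array"},"hand":{"type":"number"},"grip_force":{"type":"number"}},"required":["series"]}

```bash
ls; mkdir -p pics; cat > h.py <<'E'
import numpy as np, cv2
from scipy.spatial.transform import Rotation as R
from workcell import bot
def pix(cam,c,X):
    pass
def ray(c,uv):
    K=np.array(c['camera_matrix']);d=np.linalg.inv(K)@[uv[0],uv[1],1]
    d=np.array([d[0],-d[1],-d[2]])
    return d
E
python3 - <<'E'
from h import *
s=bot.get_obs();print(s)
for n in ['scene','top']:
    c=bot.camera(n);cv2.imwrite(f'pics/{n}.png',c['color'])
    print(n,{k:(np.array(v).round(4).tolist() if k!='color' else 0) for k,v in c.items()})
    for t in ['slide_box','frontleft_wall','frontright_wall','left_wall','right_wall','phone','jar','tube_rack']:
        print(t,[(np.round(m['location'],1).tolist(),round(m['confidence'],2)) for m in bot.mark_of(n,t)[:2]])
E
```

```text
pics
{'time': 0.0, 'q': array([ 7.49457074e+01,  5.01132036e+00,  1.00327820e+01,  9.51007449e+01,
       -4.12627046e-04,  8.99986203e+01]), 'qd': array([ 0.0627743 , -0.05204457,  0.00657238,  0.06371611, -0.09196789,
       -0.11231027]), 'joint_efforts': array([ 1.74159097e-03, -5.20397329e+01,  4.64797175e+01,  1.67126663e-02,
        1.06026819e-04, -1.07634204e-05]), 'ee_pos': array([0.14279134, 0.53088387, 0.230566  ]), 'tcp_rot': array([-1.79920717e+02,  4.10717489e-04,  1.64947088e+02]), 'wrist_force': array([-0.11877743, -0.33440148,  0.25384555]), 'torque': array([ 0.00414045, -0.03476314,  0.05934115]), 'grasp_force': 0.0, 'opening': 0.08572142801355326}
scene {'color': 0, 'camera_matrix': [[425.5091, 0.0, 281.0622], [0.0, 425.5091, 206.5032], [0.0, 0.0, 1.0]], 'xyz': [1.1147, 0.684, 0.7011], 'orientation': [52.1141, 0.4544, 143.3296]}
slide_box [([300.2, 236.7], 0.82)]
frontleft_wall [([337.7, 217.8], 0.93), ([321.1, 240.3], 0.21)]
frontright_wall [([315.2, 198.0], 0.9), ([243.0, 173.2], 0.26)]
left_wall [([320.2, 242.4], 0.85)]
right_wall [([281.7, 199.8], 0.56)]
phone [([384.5, 312.4], 0.84), ([337.4, 217.6], 0.52)]
jar [([243.6, 173.6], 0.91)]
tube_rack [([246.4, 264.0], 0.64)]
top {'color': 0, 'camera_matrix': [[528.8416, 0.0, 287.3414], [0.0, 528.8416, 203.2836], [0.0, 0.0, 1.0]], 'xyz': [0.3426, 0.0346, 1.5395], 'orientation': [11.6701, -0.4111, -83.6804]}
slide_box [([280.3, 216.0], 0.91)]
frontleft_wall [([259.0, 235.9], 0.96)]
frontright_wall [([294.8, 243.9], 0.74)]
left_wall [([251.1, 208.1], 0.83)]
right_wall [([250.8, 208.0], 0.62), ([314.8, 225.2], 0.61)]
phone [([183.0, 199.4], 0.6), ([260.3, 234.9], 0.53)]
jar [([382.0, 237.1], 0.78)]
tube_rack []
```

```bash
cat > h.py <<'E'
import numpy as np, cv2
from scipy.spatial.transform import Rotation as R
from scipy.optimize import least_squares
from workcell import bot
CAM={'scene':([[425.5091,0,281.0622],[0,425.5091,206.5032],[0,0,1]],[1.1147,0.684,0.7011],[52.1141,0.4544,143.3296]),
'top':([[528.8416,0,287.3414],[0,528.8416,203.2836],[0,0,1]],[0.3426,0.0346,1.5395],[11.6701,-0.4111,-83.6804])}
def proj(n,X):
    K,p,o=map(np.array,CAM[n]); P=R.from_euler('xyz',o,degrees=True).inv().apply(np.atleast_2d(X)-p)
    q=P*[1,-1,-1]; q=q/q[:,2:]; return (q@K.T)[:,:2]
BP=np.array([[0,0,0],[-75,48,54],[-75,-48,54],[0,95,54],[0,-95,54]])/1000
def box(p,X): return R.from_euler('z',p[2]).apply(np.atleast_2d(X))+[p[0],p[1],0]
E
python3 - <<'E'
from h import *
obs={'scene':[[300.2,236.7],[337.7,217.8],[315.2,198],[320.2,242.4],[281.7,199.8]],
'top':[[280.3,216],[259,235.9],[294.8,243.9],[251.1,208.1],[314.8,225.2]]}
f=lambda p:np.concatenate([(proj(n,box(p,BP))-np.array(obs[n])).ravel() for n in obs])
r=least_squares(f,[.45,0,0],loss='soft_l1');print(r.x,np.degrees(r.x[2]));print(f(r.x).reshape(2,5,2).round(1))
p=r.x;print(box(p,BP).round(4))
g=lambda n,uv,z:least_squares(lambda q:(proj(n,[[q[0],q[1],z]])-uv).ravel(),[.4,0]).x.round(3)
print('phone',g('top',[183,199.4],0),g('scene',[384.5,312.4],0),'jar',g('top',[382,237.1],0),g('scene',[243.6,173.6],0),'rack',g('scene',[246.4,264],0))
for n in CAM:
    im=cv2.imread(f'pics/{n}.png')
    C=np.array([[a*.075,b*.095,z] for z in(0,.06) for a,b in((1,1),(-1,1),(-1,-1),(1,-1))])
    u=proj(n,box(p,C))
    k=1.4
    im=cv2.resize(im,None,fx=k,fy=k)
    for q in u: cv2.circle(im,tuple(int(v*k) for v in q),2,(0,255,0),-1)
    cv2.imwrite(f'pics/{n}_o.png',im)
E
```

```text
[ 0.61197162  0.07293111 -0.14281578] -8.18274152035778
[[[-1.4 -2.9]
  [-1.2  0.6]
  [-0.2 -0.6]
  [ 0.4 -2. ]
  [-1.4 -3.4]]

 [[ 0.4  2.5]
  [-1.5  0.4]
  [-4.4  0.9]
  [-2.6 -1.1]
  [-1.9 -1.7]]]
[[ 0.612   0.0729  0.    ]
 [ 0.5446  0.1311  0.054 ]
 [ 0.5309  0.0361  0.054 ]
 [ 0.6255  0.167   0.054 ]
 [ 0.5985 -0.0211  0.054 ]]
phone [0.637 0.368] [0.623 0.365] jar [ 0.59  -0.229] [ 0.575 -0.238] rack [0.772 0.082]
```

View pics/top_o.png

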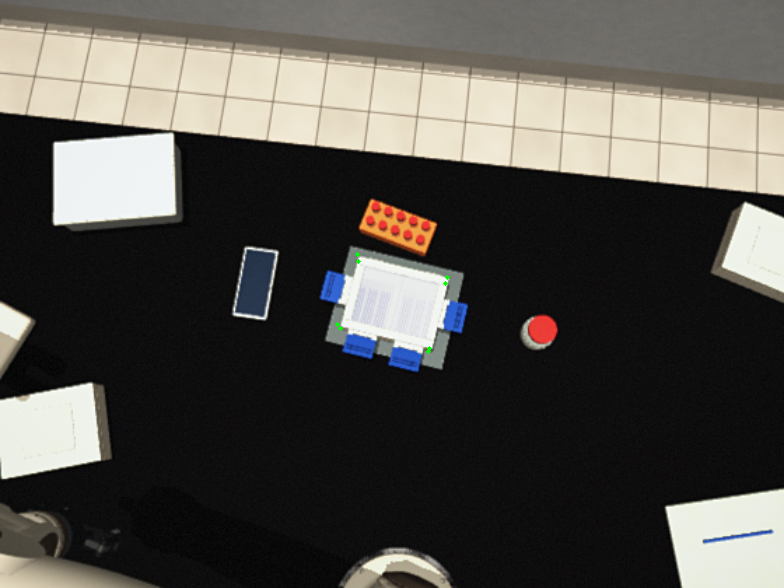

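View pics/scene_o.png

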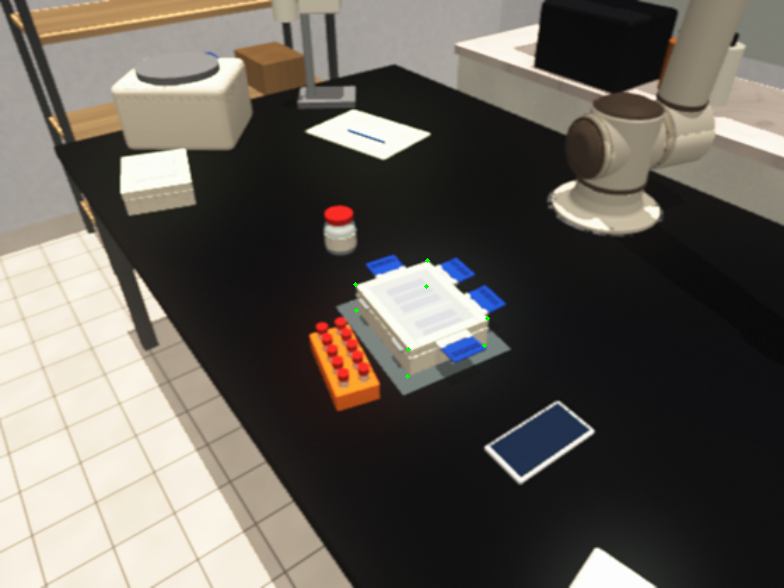

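```bash
cat >> h.py <<'E'
def rows(tgt,yaw,n=None,cur=None):
    "world target xyz, yaw deg -> tool shift/turn from current"
    if cur is None:
        s=bot.get_obs(); cur=list(s['ee_pos'])+[s['tcp_rot'][2]]
    y=np.radians(cur[3]); d=np.array(tgt)-cur[:3]
    t=-((yaw-cur[3]+180)%360-180)
    return np.round([d@[np.cos(y),np.sin(y),0],d@[np.sin(y),-np.cos(y),0],-d[2],np.radians(t)],4)
E
python3 - <<'E'
from h import *
M=np.array([[350,247],[463,271],[441,369],[326,341]])/1.4
C=np.array([[.105,.125],[.105,-.125],[-.105,-.125],[-.105,.125]]);C=np.c_[C,[.002]*4]
f=lambda p:(proj('top',box(p,C))-M).ravel()
r=least_squares(f,[.61,.07,-.15]);print(r.x,np.degrees(r.x[2]),r.fun.round(1))
print(rows([.56,.075,.30],81))
c=bot.camera('wrist');print({k:np.array(v).round(4).tolist() for k,v in c.items() if k!='color'})
E
```

```text
[ 0.61129168  0.06875886 -0.11770455] -6.743973879169143 [-0.5 -0.6  0.3  0.8  0.8 -0.4 -0.6  0.1]
[-0.5213 -0.3321 -0.0687  1.4651]
{'camera_matrix': [[352.0465, 0.0, 280.6001], [0.0, 352.0465, 217.5599], [0.0, 0.0, 1.0]], 'T_tool_cam': [[0.0006, 0.9493, 0.3143, 0.0802], [1.0, -0.0003, -0.0013, -0.0011], [-0.0011, 0.3143, -0.9493, -0.1439], [0.0, 0.0, 0.0, 1.0]]}
```

>>> {"method": "arm_command", "body": {"series": [[-0.05,-0.025,0,0.14],[-0.1,-0.05,0,0.28],[-0.15,-0.075,-0.01,0.42],[-0.2,-0.1,-0.02,0.56],[-0.25,-0.13,-0.03,0.7]], "hand": 0}}

```text
time: 1.45
ee_pos: [0.3276, 0.363, 0.2558]
tcp_rot: [180.0, -0.0, 124.5]
wrist_force: [0.7, 0.2, 0.2]
opening: 0.0121
grasp_force: 0.0
```

```bash
python3 -c "
from h import *
s=bot.get_obs();print(s['time'],s['ee_pos'],s['tcp_rot'],s['q'].round(),s['wrist_force'])
print(rows([.57,.15,.27],82))"
```

```text
1.45 [0.32759886 0.36296586 0.25580362] [ 1.79981846e+02 -4.35887304e-03  1.24523799e+02] [ 48.  -3.   5.  98.   0. 103.] [0.68778423 0.15171998 0.18262079]
[-0.3128  0.079  -0.0142  0.7422]
```

>>> {"method": "arm_command", "body": {"series": [[-0.05,0.013,0,0.14],[-0.1,0.026,0,0.28],[-0.15,0.04,0,0.42],[-0.2,0.052,-0.005,0.56],[-0.25,0.065,-0.01,0.7]]}}

```text
time: 1.95
ee_pos: [0.5172, 0.2003, 0.2649]
tcp_rot: [180.0, -0.0, 84.4]
wrist_force: [0.1, 0.6, 0.5]
opening: -0.0002
grasp_force: 0.0
```

```bash
python3 -c "
from h import *
s=bot.get_obs();print(s['time'],s['ee_pos'],s['tcp_rot'],s['q'].round(),s['wrist_force'])
print(rows([.57,.15,.27],83))"
```

```text
1.95 [0.51721496 0.20030353 0.26485786] [ 1.79989278e+02 -1.19701876e-02  8.43892215e+01] [ 21.   7.  16.  99.   0. 117.] [0.11543905 0.58861552 0.54813947]
[-0.0449  0.0575 -0.0051  0.0242]
```

>>> {"method": "arm_command", "body": {"series": [[-0.025,0.03,0,0.012],[-0.045,0.0575,-0.005,0.024],[-0.045,0.0575,-0.005,0.024],[-0.045,0.0575,-0.005,0.024],[-0.045,0.0575,-0.005,0.024]]}}

```text
time: 2.45
ee_pos: [0.5686, 0.1525, 0.2697]
tcp_rot: [-180.0, -0.0, 83.4]
wrist_force: [-0.5, -0.0, 0.3]
opening: -0.0
grasp_force: 0.0
```

```bash
cat >> h.py <<'E'
KW=np.array([[352.0465,0,280.6001],[0,352.0465,217.5599],[0,0,1]])
TW=np.array([[0.0006,0.9493,0.3143,0.0802],[1,-0.0003,-0.0013,-0.0011],[-0.0011,0.3143,-0.9493,-0.1439],[0,0,0,1]])
def projw(pose,X):
    Rt=R.from_euler('xyz',pose[3:],degrees=True)
    P=Rt.inv().apply(np.atleast_2d(X)-pose[:3]); P=(P-TW[:3,3])@TW[:3,:3]
    q=P*[1,-1,-1]; q=q/q[:,2:]; return (q@KW.T)[:,:2]
def snap(name):
    s=bot.get_obs(); pose=np.r_[s['ee_pos'],s['tcp_rot']]; c=bot.camera('wrist')
    cv2.imwrite(f'pics/{name}.png',c['color']); np.save(f'pics/{name}.npy',pose); return pose,c['color']
E
python3 - <<'E'
from h import *
pose,im=snap('w1');print(pose.round(4))
p=[.6116,.0708,np.radians(-7.5)]
C=np.array([[a*.075,b*.095,z] for z in(0,.06) for a,b in((1,1),(-1,1),(-1,-1),(1,-1))])
C=np.r_[C,[[a*.105,b*.125,.002] for a,b in((1,1),(-1,1),(-1,-1),(1,-1))]]
u=projw(pose,box(p,C));print(u.round(0).tolist())
for t in ['frontleft_wall','frontright_wall','left_wall','right_wall']: print(t,projw(pose,box(p,BP))[['','frontleft_wall','frontright_wall','left_wall','right_wall'].index(t)].round(1),[(np.round(m['location'],1).tolist(),round(m['confidence'],2)) for m in bot.mark_of('wrist',t)[:2]])
o=cv2.resize(im,None,fx=1.4,fy=1.4)
cv2.imwrite('pics/w1_o.png',o)
E
```

```text
[ 5.686000e-01  1.525000e-01  2.697000e-01 -1.799849e+02 -8.400000e-03
  8.338910e+01]
[[391.0, 157.0], [263.0, 155.0], [263.0, 298.0], [375.0, 299.0], [409.0, 166.0], [260.0, 164.0], [260.0, 325.0], [388.0, 327.0], [421.0, 132.0], [236.0, 129.0], [241.0, 318.0], [395.0, 320.0]]
frontleft_wall [260.5 207.1] [([256.9, 206.3], 0.83)]
frontright_wall [260.6 287. ] [([262.9, 287.5], 0.83)]
left_wall [333.6 164.2] [([330.2, 163.1], 0.9)]
right_wall [323.5 322.8] [([318.9, 320.9], 0.96)]
```

View pics/w1_o.png

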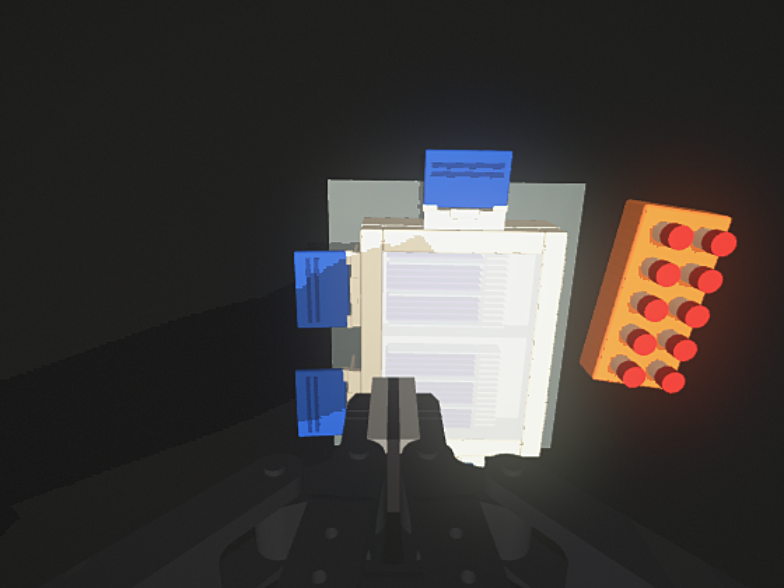

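```bash
python3 - <<'E'
from h import *
pose=np.load('pics/w1.npy')
def clip(k,h):
    o=h+.0398; z=.0605
    if k=='L': return [[-.03,.095+o,z],[.03,.095+o,z]]
    y={'FL':.048,'FR':-.048}[k]; return [[-.075-o,y+.03,z],[-.075-o,y-.03,z]]
B=[[-.075,.095,.06],[.075,.095,.06],[.075,-.095,.06],[-.105,.125,.002],[.105,.125,.002],[.105,-.125,.002]]
obs=np.array([[361,229],[566,233],[540,458],[328,180],[585,184],[550,447],[425,150],[513,152],[294,252],[298,327],[295,370],[299,437]])/1.4
def f(q):
    X=np.r_[B,clip('L',q[3]),clip('FL',q[4]),clip('FR',q[5])]
    return (projw(pose,box(q[:3],X))-obs).ravel()
r=least_squares(f,[.61,.07,-.13,.012,.012,.012],loss='soft_l1');print(r.x.round(4),np.degrees(r.x[2]).round(2));print(f(r.x).reshape(-1,2).round(1).tolist())
print(projw(pose,pose[:3]),box(r.x[:3],BP).round(4))
E
```

```text
[ 0.6087  0.0715 -0.1308  0.0151  0.0082  0.0118] -7.5
[[-0.7, 0.2], [1.5, -0.3], [-0.5, -0.7], [-0.5, -0.2], [0.4, -0.0], [-0.1, 0.4], [0.3, 0.2], [0.0, -0.2], [0.1, -0.3], [-0.1, 1.1], [0.2, 0.7], [-0.2, -0.2]]
[[282.54423358 284.8012624 ]] [[ 0.6087  0.0715  0.    ]
 [ 0.5406  0.1288  0.054 ]
 [ 0.5281  0.0337  0.054 ]
 [ 0.6211  0.1657  0.054 ]
 [ 0.5963 -0.0227  0.054 ]]
```

```bash
cat >> h.py <<'E'
BOX=[.6087,.0715,np.radians(-7.5)]
SIDE={'L':([0,.095],[0,1],82.5),'R':([0,-.095],[0,-1],82.5),'FL':([-.075,.048],[-1,0],172.5),'FR':([-.075,-.048],[-1,0],172.5)}
def tgt(side,u,z):
    w,n,yaw=SIDE[side]; w=np.array(w)+u/1e3*np.array(n)
    return box(BOX,[*w,z/1e3])[0],yaw
def where(side):
    s=bot.get_obs(); w,n,yaw=SIDE[side]
    b=R.from_euler('z',-BOX[2]).apply(s['ee_pos']-[BOX[0],BOX[1],0])[:2]
    d=(b-w)*1e3; fw=R.from_euler('z',-BOX[2]).apply(s['wrist_force'])
    n=np.array(n);l=np.array([-n[1],n[0]])
    print('t',round(s['time'],2),'u',(d@n).round(1),'lat',(d@l).round(1),'z',(s['ee_pos'][2]*1e3).round(1),'yaw',s['tcp_rot'][2].round(2),'Fout',(fw[:2]@n).round(1),'Flat',(fw[:2]@l).round(1),'Fz',fw[2].round(1))
E
python3 -c "
from h import *
where('L');print(rows(*tgt('L',57,80)))"
```

```text
t 2.7 u -19.8 lat 50.3 z 269.9 yaw 83.42 Fout -0.9 Flat 0.1 Fz -0.2
[0.0759 0.0516 0.1899 0.0161]
```

>>> {"method": "arm_command", "body": {"series": [[0.03,0.02,0.025,0.008],[0.06,0.04,0.05,0.016],[0.076,0.0515,0.095,0.016],[0.076,0.0515,0.14,0.016],[0.076,0.0515,0.18,0.016]]}}

```text
time: 3.2
ee_pos: [0.6284, 0.2224, 0.0869]
tcp_rot: [-179.9, 0.0, 82.5]
wrist_force: [0.6, 0.0, -0.2]
opening: -0.0002
grasp_force: 0.0
```

```bash
python3 -c "
from h import *
where('L');print(rows(*tgt('L',57,80)))"
```

```text
t 3.2 u 57.2 lat 0.1 z 86.9 yaw 82.52 Fout 0.1 Flat -0.6 Fz -0.2
[-0.0002  0.0001  0.0069  0.0003]
```

>>> {"method": "arm_command", "body": {"series": [[0,0,0.01,0],[0,0,0.02,0],[0,0,0.028,0],[0,0,0.034,0],[0,0,0.036,0]]}}

```text
time: 3.7
ee_pos: [0.6302, 0.2223, 0.056]
tcp_rot: [179.8, -0.1, 82.4]
wrist_force: [-1.8, 1.7, 8.0]
opening: 0.0
grasp_force: 3.9
```

```bash
python3 -c "
from h import *
where('L')"
```

```text
t 3.7 u 57.3 lat -1.6 z 56.0 yaw 82.45 Fout 1.4 Flat 2.0 Fz 8.0
```

>>> {"method": "arm_command", "body": {"series": [[0,0,0.006,0],[-0.001,0,0.013,0],[-0.004,0,0.019,0],[-0.008,0,0.024,0],[-0.013,0,0.028,0]]}}

```text
time: 4.2
ee_pos: [0.6286, 0.21, 0.0281]
tcp_rot: [179.8, -0.2, 82.5]
wrist_force: [-0.9, 5.2, 4.0]
opening: 0.0001
grasp_force: 2.9
```

```bash
python3 -c "
from h import *
where('L')"
```

```text
t 4.2 u 44.9 lat -1.6 z 28.1 yaw 82.48 Fout 5.0 Flat 1.5 Fz 4.0
```

>>> {"method": "arm_command", "body": {"series": [[-0.003,0,0.0015,0],[-0.006,0,0.003,0],[-0.009,0,0.0045,0],[-0.011,0,0.006,0],[-0.013,0,0.006,0]]}}

```text
time: 4.7
ee_pos: [0.6255, 0.1959, 0.0192]
tcp_rot: [-180.0, -0.1, 82.4]
wrist_force: [1.4, 11.1, -3.5]
opening: 0.0003
grasp_force: 5.4
```

```bash
python3 -c "
from h import *
where('L')"
```

```text
t 4.7 u 30.6 lat -0.4 z 19.2 yaw 82.44 Fout 11.1 Flat 0.1 Fz -3.5
```

>>> {"method": "arm_command", "body": {"series": [[-0.0005,0,0,0],[-0.001,0,0,0],[-0.0015,0,0,0],[-0.002,0,0,0],[-0.002,0,0,0]]}}

```text
time: 5.2
ee_pos: [0.6255, 0.196, 0.0192]
tcp_rot: [-180.0, -0.2, 82.5]
wrist_force: [2.7, 12.3, -3.0]
opening: 0.0
grasp_force: 6.8
```

```bash
python3 -c "
from h import *
where('L')"
```

```text
t 5.2 u 30.6 lat -0.4 z 19.2 yaw 82.54 Fout 12.6 Flat -1.1 Fz -3.0
```

>>> {"method": "arm_command", "body": {"series": [[-0.001,0,0,0],[-0.002,0,0,0],[-0.003,0,0,0],[-0.004,0,0,0],[-0.004,0,0,0]]}}

```text
time: 5.7
ee_pos: [0.6254, 0.1959, 0.0193]
tcp_rot: [180.0, -0.6, 82.7]
wrist_force: [6.3, 32.4, -8.8]
opening: 0.0004
grasp_force: 16.4
```

```bash
python3 -c "
from h import *
where('L')"
```

```text
t 5.7 u 30.5 lat -0.4 z 19.3 yaw 82.7 Fout 33.0 Flat -2.0 Fz -8.8
```

>>> {"method": "arm_command", "body": {"series": [[0.003,0,0,0],[0.006,0,0,0],[0.02,0,-0.01,0],[0.04,0,-0.04,0],[0.045,0,-0.085,0]]}}

```text
time: 6.2
ee_pos: [0.6292, 0.2348, 0.1022]
tcp_rot: [-179.7, 0.2, 82.5]
wrist_force: [0.4, 0.6, 0.3]
opening: -0.0002
grasp_force: 0.0
```

```bash
python3 - <<'E'
from h import *
where('L'); pose,im=snap('w2'); o=cv2.resize(im[60:420,100:500],None,fx=1.5,fy=1.5); cv2.imwrite('pics/w2_o.png',o)
print(rows(*tgt('R',57,150)))
E
```

```text
t 6.2 u 69.6 lat 1.0 z 102.2 yaw 82.47 Fout 0.6 Flat -0.3 Fz 0.3
[-3.181e-01 -1.600e-03 -3.710e-02 -2.000e-04]
```

View pics/w2_o.png

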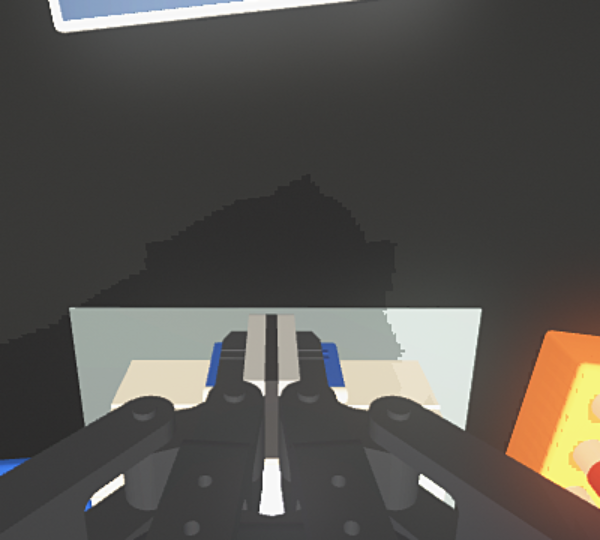

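>>> {"method": "arm_command", "body": {"series": [[-0.02,0,-0.04,0],[-0.06,0,-0.05,0],[-0.11,0,-0.05,0],[-0.16,0,-0.05,0],[-0.21,0,-0.05,0]]}}

```text
time: 6.75
ee_pos: [0.6024, 0.0241, 0.1546]
tcp_rot: [180.0, 0.0, 82.4]
wrist_force: [-0.7, -1.0, 0.2]
opening: 0.0005
grasp_force: 0.0
```

```bash
python3 - <<'E'
from h import *
where('R')
im=cv2.imread('pics/top.png').astype(int); m=((im[...,0]>120)&(im[...,0]-im[...,2]>80)).astype(np.uint8)
n,l,st,c=cv2.connectedComponentsWithStats(m)
for i in range(1,n):
    if st[i,4]<60: continue
    g=least_squares(lambda q:(proj('top',[[q[0],q[1],.058]])-c[i]).ravel(),[.6,.07]).x
    b=R.from_euler('z',-BOX[2]).apply([g[0]-BOX[0],g[1]-BOX[1],0])[:2]*1e3
    print(st[i,4],c[i].round(1),b.round(1))
print(rows(*tgt('R',57,90)))
E
```

```text
t 6.75 u -47.1 lat -0.1 z 154.6 yaw 82.44 Fout 1.1 Flat -0.6 Fz 0.2
279 [237.3 204.5] [  2.9 129.5]
283 [324.7 225.8] [   2.8 -127.1]
285 [256.4 246.7] [-101.3   46.2]
289 [289.2 256. ] [-104.6  -49.5]
92 [526.9 382.8] [-282.2 -749.5]
[-0.1041  0.0002  0.0646 -0.0011]
```

>>> {"method": "arm_command", "body": {"series": [[-0.04,0,0,0],[-0.08,0,0.01,0],[-0.104,0,0.03,0],[-0.104,0,0.05,0],[-0.104,0,0.064,0]]}}

```text
time: 7.25
ee_pos: [0.5886, -0.0781, 0.0891]
tcp_rot: [-179.9, 0.0, 82.3]
wrist_force: [-0.1, 0.9, 0.8]
opening: -0.0005
grasp_force: 0.0
```

```bash
python3 -c "
from h import *
where('R')"
```

```text
t 7.25 u 56.0 lat -0.4 z 89.1 yaw 82.32 Fout -0.8 Flat -0.3 Fz 0.8
```

>>> {"method": "arm_command", "body": {"series": [[0,0,0.01,0],[0,0,0.02,0],[0,0,0.028,0],[0,0,0.034,0],[0,0,0.036,0]]}}

```text
time: 7.75
ee_pos: [0.5897, -0.0768, 0.0551]
tcp_rot: [180.0, 0.0, 82.5]
wrist_force: [-2.8, -1.2, 7.6]
opening: -0.0002
grasp_force: 3.5
```

>>> {"method": "arm_command", "body": {"series": [[0,0,0.006,0],[0.001,0,0.013,0],[0.004,0,0.019,0],[0.008,0,0.024,0],[0.013,0,0.028,0]]}}

```text
time: 8.25
ee_pos: [0.5912, -0.065, 0.0268]
tcp_rot: [180.0, 0.2, 82.4]
wrist_force: [-2.0, -7.9, 1.2]
opening: -0.0004
grasp_force: 3.1
```

```bash
python3 -c "
from h import *
where('R')"
```

```text
t 8.25 u 42.6 lat 0.5 z 26.8 yaw 82.4 Fout 8.1 Flat -0.9 Fz 1.2
```

>>> {"method": "arm_command", "body": {"series": [[0.003,0,0.0015,0],[0.006,0,0.003,0],[0.008,0,0.0045,0],[0.01,0,0.006,0],[0.011,0,0.006,0]]}}

```text
time: 8.75
ee_pos: [0.5928, -0.0528, 0.0207]
tcp_rot: [180.0, -0.0, 82.5]
wrist_force: [0.7, -2.2, -0.9]
opening: 0.0001
grasp_force: 1.0
```

```bash
python3 -c "
from h import *
where('R')"
```

```text
t 8.75 u 30.3 lat 0.5 z 20.7 yaw 82.45 Fout 2.1 Flat 1.0 Fz -0.9
```

>>> {"method": "arm_command", "body": {"series": [[0.0005,0,0,0],[0.001,0,0,0],[0.0015,0,0,0],[0.002,0,0,0],[0.002,0,0,0]]}}

```text
time: 9.25
ee_pos: [0.5929, -0.051, 0.0206]
tcp_rot: [-180.0, -0.0, 82.4]
wrist_force: [-0.4, -2.4, -1.7]
opening: 0.0004
grasp_force: 0.5
```

```bash
python3 -c "
from h import *
where('R')"
```

```text
t 9.25 u 28.5 lat 0.3 z 20.6 yaw 82.44 Fout 2.4 Flat -0.1 Fz -1.7
```

>>> {"method": "arm_command", "body": {"series": [[0.0005,0,0,0],[0.001,0,0,0],[0.0015,0,0,0],[0.002,0,0,0],[0.002,0,0,0]]}}

```text
time: 9.75
ee_pos: [0.5932, -0.0489, 0.0207]
tcp_rot: [180.0, -0.0, 82.4]
wrist_force: [-0.3, -1.7, -0.8]
opening: -0.0002
grasp_force: 0.2
```

```bash
python3 -c "
from h import *
where('R')"
```

```text
t 9.75 u 26.4 lat 0.3 z 20.7 yaw 82.45 Fout 1.7 Flat -0.1 Fz -0.8
```

>>> {"method": "arm_command", "body": {"series": [[0.0005,0,0,0],[0.001,0,0,0],[0.0015,0,0,0],[0.002,0,0,0],[0.002,0,0,0]]}}

```text
time: 10.25
ee_pos: [0.5935, -0.047, 0.0207]
tcp_rot: [180.0, -0.0, 82.4]
wrist_force: [-0.4, 0.8, 0.2]
opening: 0.0004
grasp_force: 0.0
```

```bash
python3 -c "
from h import *
where('R')"
```

```text
t 10.25 u 24.5 lat 0.4 z 20.7 yaw 82.44 Fout -0.7 Flat -0.5 Fz 0.2
```

>>> {"method": "arm_command", "body": {"series": [[0.0005,0,0,0],[0.001,0,0,0],[0.0015,0,0,0],[0.002,0,0,0],[0.002,0,0,0]]}}

```text
time: 10.75
ee_pos: [0.5937, -0.0451, 0.0207]
tcp_rot: [-180.0, 0.0, 82.4]
wrist_force: [-0.7, 0.4, 1.0]
opening: 0.0001
grasp_force: 0.2
```

```bash
python3 -c "
from h import *
where('R')"
```

```text
t 10.75 u 22.6 lat 0.3 z 20.7 yaw 82.44 Fout -0.3 Flat -0.7 Fz 1.0
```

>>> {"method": "arm_command", "body": {"series": [[0.0005,0,0,0],[0.001,0,0,0],[0.0015,0,0,0],[0.002,0,0,0],[0.0025,0,0,0]]}}

```text
time: 11.25
ee_pos: [0.5937, -0.045, 0.0207]
tcp_rot: [-180.0, 0.3, 82.3]
wrist_force: [-2.6, -16.4, 2.3]
opening: -0.0002
grasp_force: 8.0
```

```bash
python3 -c "
from h import *
where('R')"
```

```text
t 11.25 u 22.5 lat 0.3 z 20.7 yaw 82.33 Fout 16.6 Flat -0.4 Fz 2.3
```

>>> {"method": "arm_command", "body": {"series": [[-0.003,0,0,0],[-0.006,0,0,0],[-0.02,0,-0.01,0],[-0.04,0,-0.05,0],[-0.045,0,-0.095,0]]}}

```text
time: 11.75
ee_pos: [0.5867, -0.089, 0.116]
tcp_rot: [-179.8, 0.0, 82.4]
wrist_force: [1.9, -0.3, 1.0]
opening: 0.0001
grasp_force: 0.0
```

>>> {"method": "arm_command", "body": {"series": [[0,0,-0.02,-0.14],[0,0,-0.03,-0.28],[0,0,-0.03,-0.42],[0,-0.02,-0.03,-0.56],[0,-0.05,-0.03,-0.7]]}}

```text
time: 12.25
ee_pos: [0.5385, -0.0813, 0.146]
tcp_rot: [180.0, 0.0, 122.9]
wrist_force: [-1.0, -0.7, 0.7]
opening: 0.0001
grasp_force: 0.0
```

```bash
python3 - <<'E'
from h import *
where('R');where('FL'); print(rows(*tgt('FL',50,150)))
E
```

```text
t 12.25 u 65.6 lat -49.6 z 146.0 yaw 122.87 Fout 0.8 Flat -0.9 Fz 0.7
t 12.25 u -25.4 lat 208.6 z 146.0 yaw 122.87 Fout 0.9 Flat 0.8 Fz 0.7
[ 0.2078  0.0777 -0.004  -0.8661]
```

>>> {"method": "arm_command", "body": {"series": [[0.04,0.015,0,-0.14],[0.08,0.03,0,-0.28],[0.12,0.045,0,-0.42],[0.16,0.06,0,-0.56],[0.19,0.07,0,-0.7]]}}

```text
time: 12.75
ee_pos: [0.4948, 0.1187, 0.1467]
tcp_rot: [179.9, 0.0, 163.0]
wrist_force: [1.3, -0.4, -0.6]
opening: 0.0002
grasp_force: 0.0
```

```bash
python3 - <<'E'
from h import *
where('FL'); print(rows(*tgt('FL',50,90)))
E
```

```text
t 12.75 u 44.1 lat 16.1 z 146.7 yaw 163.03 Fout -1.3 Flat 0.2 Fz -0.6
[ 0.0085  0.0149  0.0567 -0.1653]
```

>>> {"method": "arm_command", "body": {"series": [[0.004,0.008,0.01,-0.08],[0.0085,0.015,0.03,-0.165],[0.0085,0.015,0.045,-0.165],[0.0085,0.015,0.057,-0.165],[0.0085,0.015,0.057,-0.165]]}}

```text
time: 13.25
ee_pos: [0.491, 0.133, 0.0871]
tcp_rot: [-179.9, -0.1, 172.0]
wrist_force: [0.2, -0.3, 0.9]
opening: -0.0003
grasp_force: 0.0
```

```bash
python3 - <<'E'
from h import *
where('FL'); print(rows(*tgt('FL',50,90)))
E
```

```text
t 13.25 u 49.8 lat 2.3 z 87.1 yaw 171.96 Fout -0.2 Flat 0.3 Fz 0.9
[ 0.0002  0.0023 -0.0029 -0.0094]
```

>>> {"method": "arm_command", "body": {"series": [[0,0.001,0.01,-0.009],[0,0.002,0.018,-0.009],[0,0.002,0.026,-0.009],[0,0.002,0.032,-0.009],[0,0.002,0.034,-0.009]]}}

```text
time: 13.75
ee_pos: [0.4916, 0.136, 0.0545]
tcp_rot: [180.0, -0.0, 172.6]
wrist_force: [-5.0, -0.5, 8.5]
opening: 0.0003
grasp_force: 4.1
```

>>> {"method": "arm_command", "body": {"series": [[0,0,0.006,0],[-0.001,0,0.013,0],[-0.004,0,0.019,0],[-0.008,0,0.024,0],[-0.013,0,0.028,0]]}}

```text
time: 14.25
ee_pos: [0.505, 0.1342, 0.0269]
tcp_rot: [180.0, 0.0, 172.6]
wrist_force: [-2.6, -1.3, 6.9]
opening: -0.0001
grasp_force: 2.6
```

```bash
python3 -c "
from h import *
where('FL')"
```

```text
t 14.25 u 36.0 lat -0.7 z 26.9 yaw 172.61 Fout 2.4 Flat 1.6 Fz 6.9
```

>>> {"method": "arm_command", "body": {"series": [[-0.003,0,0.0015,0],[-0.006,0,0.003,0],[-0.008,0,0.0045,0],[-0.01,0,0.006,0],[-0.011,0,0.006,0]]}}

```text
time: 14.75
ee_pos: [0.5158, 0.1328, 0.0202]
tcp_rot: [-180.0, -0.0, 172.6]
wrist_force: [0.1, 0.4, -0.8]
opening: -0.0001
grasp_force: 0.3
```

```bash
python3 -c "
from h import *
where('FL')"
```

```text
t 14.75 u 25.1 lat -0.7 z 20.2 yaw 172.62 Fout -0.0 Flat -0.4 Fz -0.8
```

>>> {"method": "arm_command", "body": {"series": [[-0.0005,0,0,0],[-0.001,0,0,0],[-0.0015,0,0,0],[-0.002,0,0,0],[-0.0025,0,0,0]]}}

```text
time: 15.25
ee_pos: [0.5183, 0.1326, 0.0207]
tcp_rot: [180.0, 0.0, 172.6]
wrist_force: [0.3, 0.2, -0.1]
opening: -0.0
grasp_force: 0.0
```

```bash
python3 -c "
from h import *
where('FL')"
```

```text
t 15.25 u 22.6 lat -0.7 z 20.7 yaw 172.62 Fout -0.3 Flat -0.2 Fz -0.1
```

```bash
python3 - <<'E'
from h import *
pose,im=snap('w3'); cv2.imwrite('pics/w3_o.png',im[120:420,60:500])
E
```

```text
(no output)
```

View pics/w3_o.png

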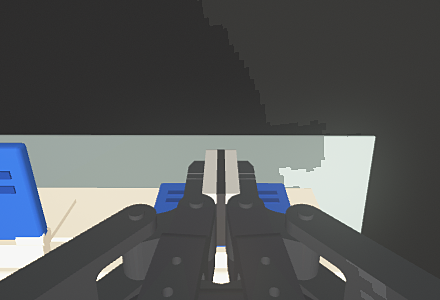

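>>> {"method": "arm_command", "body": {"series": [[-0.0005,0,0,0],[-0.001,0,0,0],[-0.0015,0,0,0],[-0.002,0,0,0],[-0.0025,0,0,0]]}}

```text
time: 15.8
ee_pos: [0.5187, 0.1325, 0.0206]
tcp_rot: [180.0, -0.2, 172.7]
wrist_force: [-14.9, 2.4, 9.5]
opening: 0.0003
grasp_force: 7.4
```

```bash
python3 -c "
from h import *
where('FL')"
```

```text
t 15.8 u 22.2 lat -0.7 z 20.6 yaw 172.65 Fout 15.1 Flat -0.4 Fz 9.5
```

>>> {"method": "arm_command", "body": {"series": [[-0.0005,0,0,0],[-0.001,0,0,0],[-0.0015,0,0,0],[-0.0015,0,0,0],[-0.0015,0,0,0]]}}

```text
time: 16.3
ee_pos: [0.5187, 0.1324, 0.0206]
tcp_rot: [-180.0, -0.4, 172.7]
wrist_force: [-21.8, 2.3, 13.1]
opening: -0.0003
grasp_force: 10.7
```

>>> {"method": "arm_command", "body": {"series": [[0.003,0,0,0],[0.008,0,0,0],[0.022,0,-0.01,0],[0.036,0,-0.05,0],[0.036,0.02,-0.075,0]]}}

```text
time: 16.8
ee_pos: [0.4881, 0.1556, 0.0977]
tcp_rot: [-180.0, 0.0, 172.5]
wrist_force: [2.1, 0.7, 0.8]
opening: -0.0002
grasp_force: 0.0
```

```bash
python3 -c "
from h import *
where('FL');where('FR');print(rows(*tgt('FR',53,88)))"
```

```text
t 16.8 u 55.6 lat -19.6 z 97.7 yaw 172.53 Fout -2.0 Flat -1.0 Fz 0.8
t 16.8 u 55.6 lat -115.6 z 97.7 yaw 172.53 Fout -2.0 Flat -1.0 Fz 0.8
[-0.0025 -0.1156  0.0097  0.0006]
```

>>> {"method": "arm_command", "body": {"series": [[-0.002,-0.035,0,0],[-0.002,-0.07,0,0],[-0.002,-0.105,0,0],[-0.002,-0.1155,0.005,0],[-0.002,-0.1155,0.01,0]]}}

```text
time: 17.3
ee_pos: [0.4763, 0.0407, 0.0855]
tcp_rot: [180.0, 0.0, 172.5]
wrist_force: [0.6, -0.0, 0.0]
opening: -0.0
grasp_force: 0.0
```

>>> {"method": "arm_command", "body": {"series": [[0,0,0.01,0],[0,0,0.02,0],[0,0,0.028,0],[0,0,0.034,0],[0,0,0.035,0]]}}

```text
time: 17.8
ee_pos: [0.4758, 0.0426, 0.0499]
tcp_rot: [180.0, -0.1, 172.7]
wrist_force: [-4.1, 0.5, 6.3]
opening: 0.0
grasp_force: 4.1
```

```bash
python3 -c "
from h import *
where('FR')"
```

```text
t 17.8 u 53.0 lat -2.0 z 49.9 yaw 172.69 Fout 4.1 Flat 0.0 Fz 6.3
```

>>> {"method": "arm_command", "body": {"series": [[0,0,0.005,0],[-0.001,0,0.011,0],[-0.004,0,0.016,0],[-0.008,0,0.02,0],[-0.013,0,0.024,0]]}}

```text
time: 18.3
ee_pos: [0.4891, 0.0409, 0.0264]
tcp_rot: [180.0, -0.0, 172.7]
wrist_force: [-1.4, 0.0, 6.1]
opening: -0.0002
grasp_force: 2.5
```

>>> {"method": "arm_command", "body": {"series": [[-0.003,0,0.0015,0],[-0.006,0,0.003,0],[-0.008,0,0.0045,0],[-0.01,0,0.005,0],[-0.011,0,0.005,0]]}}

```text
time: 18.8
ee_pos: [0.4999, 0.0386, 0.0212]
tcp_rot: [-180.0, -0.0, 172.6]
wrist_force: [-0.7, -0.1, -0.1]
opening: 0.0002
grasp_force: 0.3
```

```bash
python3 -c "
from h import *
where('FR')"
```

```text
t 18.8 u 28.5 lat -1.2 z 21.2 yaw 172.62 Fout 0.7 Flat 0.2 Fz -0.1
```

>>> {"method": "arm_command", "body": {"series": [[-0.0005,0,0,0],[-0.001,0,0,0],[-0.0015,0,0,0],[-0.002,0,0,0],[-0.0025,0,0,0]]}}

```text
time: 19.3
ee_pos: [0.5026, 0.0383, 0.0217]
tcp_rot: [180.0, 0.0, 172.6]
wrist_force: [-0.6, 0.0, 0.5]
opening: -0.0001
grasp_force: 0.1
```

```bash
python3 -c "
from h import *
where('FR')"
```

```text
t 19.3 u 25.9 lat -1.2 z 21.7 yaw 172.61 Fout 0.6 Flat 0.1 Fz 0.5
```

>>> {"method": "arm_command", "body": {"series": [[-0.0005,0,0,0],[-0.001,0,0,0],[-0.0015,0,0,0],[-0.002,0,0,0],[-0.0025,0,0,0]]}}

```text
time: 19.8
ee_pos: [0.5027, 0.0382, 0.0216]
tcp_rot: [180.0, -0.3, 172.6]
wrist_force: [-16.9, 2.6, 11.1]
opening: -0.0001
grasp_force: 8.5
```

```bash
python3 -c "
from h import *
where('FR')"
```

```text
t 19.8 u 25.8 lat -1.2 z 21.6 yaw 172.64 Fout 17.1 Flat -0.3 Fz 11.1
```

>>> {"method": "arm_command", "body": {"series": [[-0.0005,0,0,0],[-0.001,0,0,0],[-0.0015,0,0,0],[-0.0015,0,0,0],[-0.0015,0,0,0]]}}

```text
time: 20.3
ee_pos: [0.5027, 0.0382, 0.0216]
tcp_rot: [-180.0, -0.4, 172.7]
wrist_force: [-23.5, 3.5, 16.8]
opening: 0.0001
grasp_force: 11.9
```

>>> {"method": "arm_command", "body": {"series": [[0.003,0,0,0],[0.008,0,0,0],[0.025,0,-0.01,0],[0.05,0,-0.05,0],[0.08,0.0,-0.09,0]]}}

```text
time: 20.8
ee_pos: [0.4259, 0.0479, 0.1118]
tcp_rot: [-180.0, -0.1, 172.6]
wrist_force: [0.8, 0.4, 1.1]
opening: 0.0001
grasp_force: 0.0
```

>>> {"method": "arm_command", "body": {"series": [[0.02,0.01,-0.04,0],[0.05,0.02,-0.08,0],[0.08,0.035,-0.12,0],[0.08,0.035,-0.14,0],[0.08,0.035,-0.14,0]]}}

```text
time: 21.3
ee_pos: [0.3528, 0.0937, 0.2551]
tcp_rot: [179.9, 0.3, 172.7]
wrist_force: [0.8, 0.3, -0.5]
opening: -0.0005
grasp_force: 0.0
```

```bash
python3 - <<'E'
from h import *
where('FR'); s=bot.camera('scene')['color']; t=bot.camera('top')['color']; p,w=snap('w4')
a=cv2.resize(s[150:310,220:420],None,fx=2,fy=2); b=cv2.resize(t[150:310,180:380],None,fx=2,fy=2)
c=cv2.resize(w[0:280,:],(560,280))
o=np.zeros((600,800,3),np.uint8); o[:320,:400]=a;o[:320,400:]=b;o[320:600,:560]=c
cv2.imwrite('pics/fin.png',o)
E
```

```text
t 21.3 u 181.6 lat -36.7 z 255.1 yaw 172.7 Fout -0.8 Flat -0.4 Fz -0.5
```

View pics/fin.png

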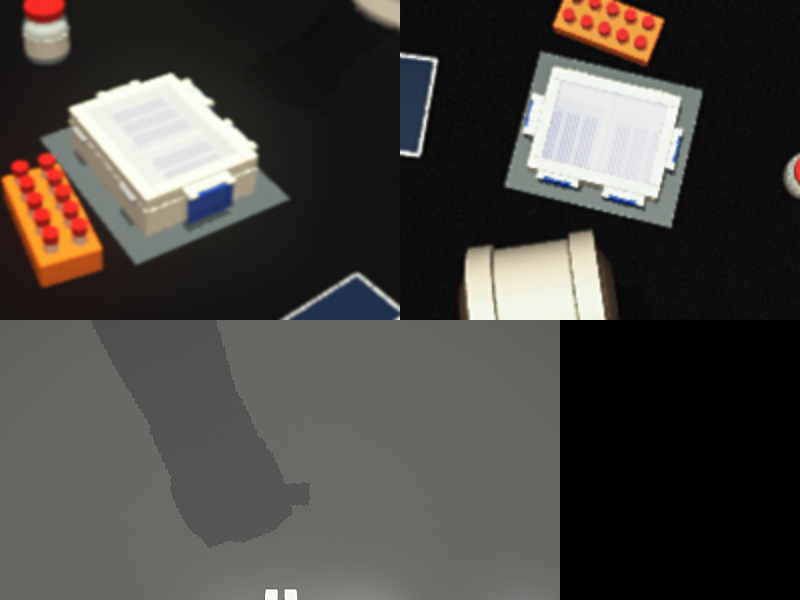

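```bash
python3 - <<'E'
from h import *
im=bot.camera('top')['color'].astype(int); m=((im[...,0]>70)&(im[...,0]-im[...,2]>50)).astype(np.uint8)
n,l,st,c=cv2.connectedComponentsWithStats(m)
BOX[1]+=.001
def pts(side,th):
    w,nn,_=SIDE[side];nn=np.array(nn);t=np.array([-nn[1],nn[0]]);o=[]
    h=HH[side]
    for r,off in((0,2.5),(40,2.5)):
        u=h+r*np.cos(th)+off*np.sin(th);z=54-r*np.sin(th)+off*np.cos(th)
        o.append(box(BOX,[*(np.array(w)+u/1e3*nn),z/1e3])[0])
    return proj('top',o).round(1).tolist()
HH={'L':17,'R':9.5,'FL':9,'FR':12.5}
for i in range(1,n):
    if st[i,4]>=12 and 150<c[i][1]<310: print(st[i],c[i].round(1))
for k in HH: print(k,pts(k,1.57),pts(k,1.4))
o=cv2.resize(im[165:260,225:345].astype(np.uint8),None,fx=6,fy=6,interpolation=cv2.INTER_CUBIC);cv2.imwrite('pics/z.png',o)
E
```

```text
[242 200   5  13  20] [244.2 206. ]
[316 218   5  13  19] [318.  224.3]
[252 238  14   5  30] [257.7 240.5]
[284 248  14   5  31] [290.6 249.7]
L [[241.8, 206.9], [242.9, 209.6]] [[241.9, 206.9], [240.6, 209.0]]
R [[317.2, 225.3], [316.3, 227.5]] [[317.2, 225.2], [318.6, 228.0]]
FL [[256.8, 241.6], [257.5, 243.4]] [[256.8, 241.6], [256.9, 245.6]]
FR [[289.5, 250.9], [289.3, 252.5]] [[289.5, 250.9], [288.8, 254.8]]
```

View pics/z.png

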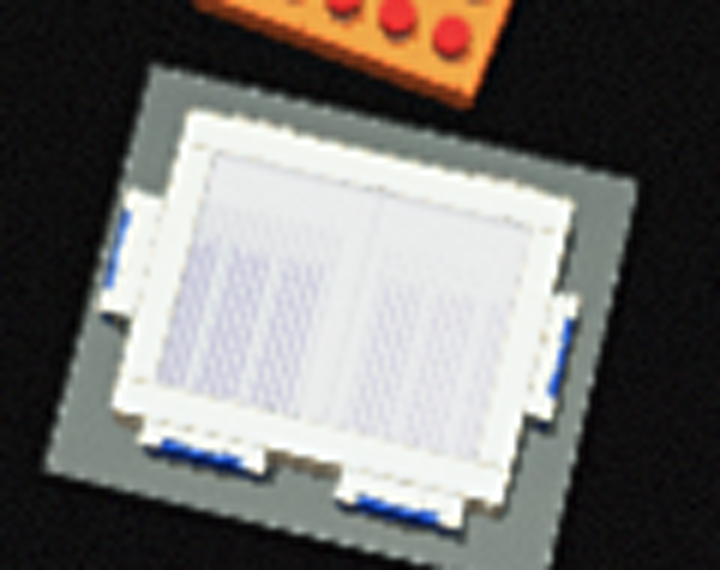

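The zoomed top view shows all four clips folded. Each appears as a thin, even blue strip of about 2 px, centred at about (244,206), (318,224), (258,240) and (291,250). Nothing sticks out, and all four pressed up against a hard stop.

```bash
python3 -c "
from workcell import bot
print(bot.job_done())"
```

```text
the job is handed in; nothing more can be done
None
```

All four clips are folded down and pressed against their hard stops, with a highest measured push of about 34 N. The phone, jar and rack were not touched, and I handed the job in at about 21 s.

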